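Slide a fish tin along the rail to the label reader

TASK

With the fingertips, push the flat rectangular tin until one of its long sides lies flat against the rail in the open middle of the board, then slide it along the rail, keeping it against the rail all the way, into the corner pocket beside the tall black label reader (not the one with the low metal block). It must end fully home: its end against the end stop, its side still flat on the rail. Do not lift or tip the tin, leave the other groceries where they are, and finish with the hand clear.

Things in the scene. Friction and masses are not known exactly. Their poses are not given: they have to be found in the camera images.
- board: the check-in board, fixed: grey plate 250 mm (x) by 450 mm (y), 6 mm thick, origin under its centre on the table (its top at z = 6 mm). End stops stand at both ends of its rail, 18 mm above the plate, faces at board y = +200 and -200 mm, reaching from the rail to board x = 19 mm. Each stop, the rail and the block opposite (reader or guide) form a corner pocket, open to the middle
- rail_mid (a point): middle of the foot of the rail's face, at board x = 85 mm, y = 0, on the plate's top; axes as the board's. The straight aluminium rail runs along board y from stop to stop near the board's far (+x) edge, stands 18 mm above the plate, and its face looks to -x (towards the robot)
- tin: flat steel tin, loose, 0.1 to 0.2 kg, slides easily (friction 0.35): 62 mm (x) by 100 mm (y) by 26 mm high, origin under its centre, on the board. Its lid is sunk: a flat dish of 54 by 92 mm, 5 mm below the 4 mm wide raised rim (21 mm above the underside); closed fingertips fit in it. Home, its centre is at board x = 54, y = +150 or -150 mm (reader's side), its y along the board's
- reader: the label reader, fixed on the board: black block 44 mm (x) by 80 mm (y) by 38 mm high, dark window towards the rail, flared nose at each end (15 mm longer). Origin at the centre of its underside, at board x = -3 mm, y = +150 or -150 mm (varies), axes as the board's. Its +x face is 66 mm from the rail. Tin home: its centre is at reader x = 57 mm, y = 0
- guide: low plain aluminium block, fixed, same outline as the reader but only 14 mm high, standing likewise in the other corner: the wrong pocket
- spice_jar: small spice jar, 42 mm across, 68 mm high, standing on the board near its robot-side edge; origin at the centre of its underside; to be left alone
- cube_box: small cardboard box 36 x 52 x 42 mm high, on the board near its robot-side edge; origin under its centre; to be left alone
- round_tin: round tin, 84 mm across, 36 mm high, on the table left of the board; origin under its centre; to be left alone
- mustard_jar: jar 66 mm across, 105 mm high, on the table left of the board; origin under its centre; to be left alone
- carton: drink carton 70 x 70 x 199 mm high, on the table to the right; origin under its centre; to be left alone
Mind the look-alikes: they are no part of the job. Leave any brown or orange look-alike of the tin alone.

How it is judged:
By the outcome, as a careful person would: the job done as asked, in the order asked, and still so for the second after the job is handed in, with the robot touching nothing.
It also fails if it takes over 54 s, if anything falls off the work surface, if the arm or the gripper's body presses on something with over 40 N, if the wrist force passes 120 N, or if a joint passes its speed limit or range.

ROBOT

A 6-joint arm with a two-finger parallel gripper is mounted at the origin on the work surface. World frame = base frame: x ahead of the robot, y to its left, z up, the work surface at z = 0. Lengths are in m, angles in rad, forces in N, time in s.
With the tool pointing down it reaches from about 0.3 to 0.875 m from the base axis. Payload 6.4 kg.
Tool frame: the origin (TCP) lies at the very end of the fingers, on their centre line; the grasp point (between the pads) lies 19 mm behind it; z points along the fingers, y is the direction in which the jaws open and shut (so a half turn about z gives the same grasp; the last joint's range is limited). The gripper opens to 85 mm and grips with 20 to 120 N. Pads are 22 mm wide; open, the fingers measure 114 mm over their backs; the gripper's body (76 mm by 85 mm) begins 54 mm behind the grasp point. The pads swing forward as they close: fully open they stand 13 mm farther back than shut.
Start: joints at [-1.347, 0.181, 1.607, -0, 1.354, -0.206], TCP at [0.24, -0.523, 0.231] pointing down, gripper open.
Joint ranges: [-2.99, 2.99], [-0.89, 2.07], [0.3, 2.58], [-1.14, 4.28], [0, 2.63], [-3.12, 3.12]. Speed limits (rad/s): [2.57, 2.57, 3.01, 3.14, 3.14, 3.14].

INTERFACE

Orientations are given as a unit quaternion [w, x, y, z].
In Python, from bench import manip gives the robot as it stands.
- The arm moves only by the tool apply_moves, never from a script. Its argument "steps" is one flat list of numbers, 7 for each row, row after row: the shift along the tool's x, y, z in mm, then the turn, a rotation vector about the tool's x, y, z in degrees, then the opening, from -1 (shut) to 1 (fully open). A call has 1 to 10 rows; each row shifts and turns the commanded pose from where the row before left it, along the tool's axes as they then stand; what a row does not reach is not made up. A row lasts 1/8 s, in which the tool goes at most 62.5 mm and 10.7 degrees, less where a joint would pass 70% of its speed; a pose out of reach is approached as far as the arm can. A call with a gripper value outside its range is refused whole. The fingers move at their own pace and stop on an object; the grip force is fixed at half the most. Time passes only in rows, so rows that do not move let the fingers close. It gives the time, the measured TCP pose, the force and the opening at its end, in the units of the state.
- manip.get_obs(): the state, without advancing time (a new reading comes with each control period).
- manip.camera(name): name is "scene" or "top"; returns a dict with "pixels" (400x640x3 uint8, red, green, blue), "camera_matrix" (3x3 intrinsics, pixels), "R" (3x3) and "t" (3): a world point X has camera coordinates R X + t. Camera axes: x right, y down, z forward; pixel columns grow to the right and rows downward; lengths in m; the calibration is good to about 2 mm. A picture is of the moment at which its call begins. There is no depth.
- manip.finish_job(): hands the job in, once; it reports no verdict.
Trained networks look in a picture, given as the dict that the camera call returned (one of the last four; its "shot" number tells which), for a name from the list of things; names that differ only in an ending like _2 or _b are one class to them, and where a whole thing is asked for, a point or a joint stands for the part that bears it (a point fixed in the world has none). Each returns a list of dicts, best first, with "conf" (0 to 1); they miss things now and then, are a little off and sometimes report something else, mostly with a low value. They report only what shows in the picture. A call takes as long as a camera call. They do not tell look-alikes from the thing itself.
- manip.spot_in(picture, target): "at" ([column, row] in pixels, amid what is visible of it).
- manip.cut_out(picture, target): "mask" (400x640 bool, what is visible of it) and "at" ([column, row] in pixels, amid what is visible of it).
- manip.spot_point(picture, target): "at" ([column, row] in pixels: a listed point, or the origin of a listed thing).
The state is a dict: "clock": time; "joint_positions": joint angles; "joint_vel": joint speeds; "joint_torque": joint torques, N m; "tool_pos": TCP position; "tool_rot": TCP orientation; "contact_force": force on the tool from outside, world axes, zero at the start; "wrist_torque": the same for the moment, N m; "finger_gap": opening from 0.0 (shut) to 1.0 (fully open).
Only numpy, scipy, OpenCV 4.12 (cv2) and the standard library are available. Lean on these libraries where they do the work, as an engineer would, in place of code of your own. Each camera call takes 0.05 s, during which the arm holds its last target.

## Working session

There is one attempt and no reset: what is moved stays moved. The work goes in short steps, Python scripts to look and compute and a tool call to move; the robot and the scene stay as the last step left them, time stands still between calls to the robot, and variables do not carry over. Pictures are saved under pics/ and viewed, and the job is handed in when it is done.

Besides the shell and the picture viewer there is one more tool, called after ">>>" as name(argument=value, ...) on one line, values as JSON. apply_moves: Moves the arm, as the interface text tells. Its arguments: {"type":"object","properties":{"steps":{"type":"array"}},"required":["steps"]}

```bash
mkdir -p pics; ls; python3 - <<'E'
from bench import manip
import cv2,pickle
o=manip.get_obs();print({k:o[k] for k in('clock','tool_pos','tool_rot','finger_gap')})
for n in('top','scene'):
    p=manip.camera(n);cv2.imwrite(f'pics/{n}0.png',p['pixels'][:,:,::-1]);pickle.dump(p,open(f'{n}0.pkl','wb'))
    print(n,p['camera_matrix'],p['R'],p['t'])
    for t in('board','rail_mid','tin','reader','guide','spice_jar','cube_box'):
        print(t,[(r['at'],round(r['conf'],2)) for r in manip.spot_point(p,t)][:4])
E
```

```text
pics
{'clock': 0.0, 'tool_pos': array([ 0.23950966, -0.52215477,  0.23040129]), 'tool_rot': array([-8.49617346e-04,  9.76995859e-01,  2.13256582e-01,  4.04819733e-07]), 'finger_gap': 0.9988015299862598}
top [[508.23707803   0.         318.70923975]
 [  0.         508.23707803 202.42974163]
 [  0.           0.           1.        ]] [[ 3.69575743e-03 -9.99992685e-01 -9.85307813e-04]
 [-9.96635204e-01 -3.60266556e-03 -8.18858361e-02]
 [ 8.18816874e-02  1.28462264e-03 -9.96641229e-01]] [0.0370779  0.53038303 1.8190936 ]
board [([343.7, 195.4], 0.63)]
rail_mid [([340.5, 173.2], 0.95), ([342.6, 200.6], 0.18)]
tin [([403.8, 275.2], 0.96), ([341.9, 201.6], 0.86), ([329.8, 125.2], 0.57)]
reader [([305.0, 203.7], 0.89)]
guide [([385.0, 186.4], 0.83)]
spice_jar [([394.0, 210.6], 0.45)]
cube_box [([302.9, 224.7], 0.66), ([214.2, 178.2], 0.65)]
scene [[379.00794401   0.         322.03230895]
 [  0.         379.00794401 202.12632534]
 [  0.           0.           1.        ]] [[ 0.84859585  0.52900435 -0.00628314]
 [ 0.32953767 -0.53784028 -0.77597214]
 [-0.41387196  0.65641621 -0.63073589]] [-0.45742175 -0.14365661  1.25203162]
board [([320.4, 230.7], 0.58)]
rail_mid [([348.3, 238.8], 0.82)]
tin [([283.5, 163.6], 0.96), ([309.5, 222.1], 0.92), ([420.1, 248.2], 0.75), ([186.3, 233.5], 0.61)]
reader [([339.5, 193.5], 0.93)]
guide [([292.4, 268.9], 0.68), ([318.4, 227.6], 0.42)]
spice_jar [([258.7, 260.8], 0.66), ([309.6, 224.7], 0.56)]
cube_box [([312.0, 184.5], 0.68), ([319.6, 231.4], 0.64)]
```

```bash
python3 - <<'E'
import cv2
a=cv2.imread('pics/top0.png');b=cv2.imread('pics/scene0.png')
cv2.imwrite('pics/top_crop.png',cv2.resize(a[100:300,200:460],None,fx=3,fy=3,interpolation=cv2.INTER_CUBIC))
cv2.imwrite('pics/scene_crop.png',cv2.resize(b[130:330,200:460],None,fx=3,fy=3,interpolation=cv2.INTER_CUBIC))
E
```

```text
(no output)
```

View pics/top_crop.png

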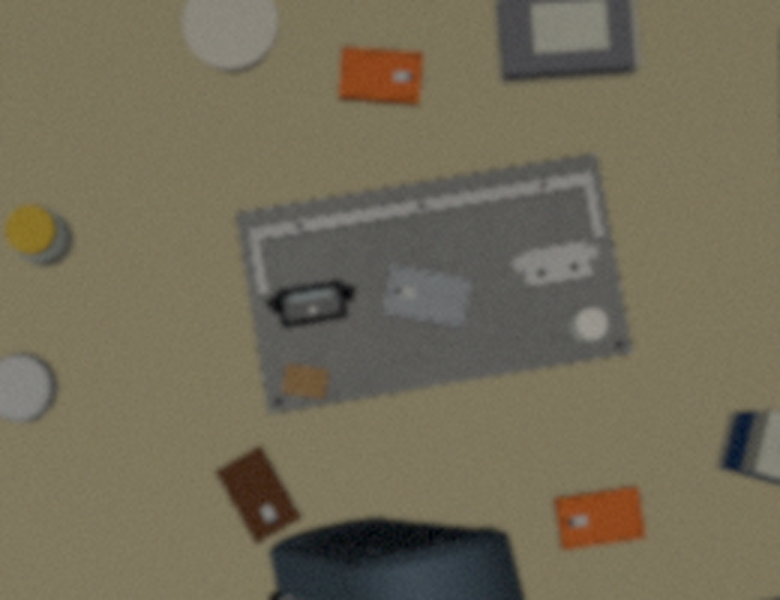

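View pics/scene_crop.png

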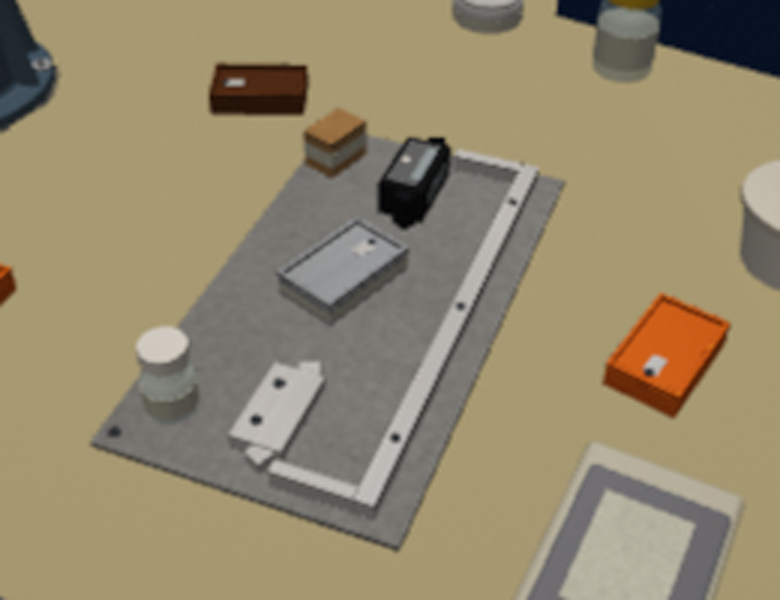

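View pics/scene0.png

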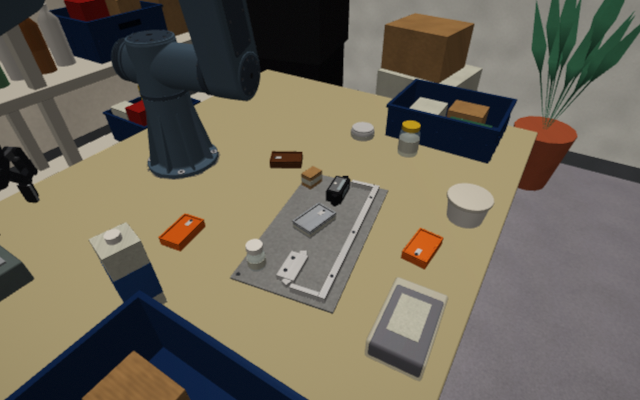

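Candidates for the tin in the top view: silver-grey on the board (342,199), brown on the table (286,265), orange far (327,125), orange near (400,273). I choose the silver-grey one on the plate. The black reader is at (305,202), at the board's +y (left) end. The low aluminium guide is at the right end (385,187). Next I'll fit the poses.

```bash
cat > h.py <<'E'
import numpy as np,cv2,pickle
from scipy.optimize import least_squares
def proj(p,X):
    c=np.asarray(X)@p['R'].T+p['t'];u=c@p['camera_matrix'].T
    return u[:,:2]/u[:,2:]
def ray(p,uv,z):
    uv=np.atleast_2d(uv);d=np.c_[uv,np.ones(len(uv))]@np.linalg.inv(p['camera_matrix']).T@p['R']
    o=-p['R'].T@p['t'];return o+d*((z-o[2])/d[:,2])[:,None]
def rect(x,y,th,w,l,z):
    q=np.array([[1,1],[-1,1],[-1,-1],[1,-1]])*[w/2,l/2]
    c,s=np.cos(th),np.sin(th);return np.c_[q@np.array([[c,s],[-s,c]])+[x,y],np.full(4,z)]
def toworld(b,P): # board xy -> world
    c,s=np.cos(b[2]),np.sin(b[2]);return np.atleast_2d(P)@np.array([[c,s],[-s,c]])+b[:2]
def toboard(b,P):
    c,s=np.cos(b[2]),np.sin(b[2]);return (np.atleast_2d(P)-b[:2])@np.array([[c,-s],[s,c]])
E
python3 - <<'E'
from h import *
for n in('top','scene'):
    p=pickle.load(open(n+'0.pkl','rb'));im=p['pixels']
    # corner refine by line fits along predicted edges: start from manual corners
    C={'top':np.array([[279.3,171],[399,152],[410,216.7],[290,237]]),'scene':np.array([[388,190],[333,312.5],[231,278],[312+2,175]])}[n]
    W=ray(p,C,0.006)
    print(n,W.round(4)[:,:2])
    print([np.linalg.norm(W[i]-W[(i+1)%4]).round(4) for i in range(4)])
E
```

```text
top [[ 0.6468  0.1842]
 [ 0.7189 -0.256 ]
 [ 0.4806 -0.2938]
 [ 0.4051  0.1429]]
[np.float64(0.446), np.float64(0.2414), np.float64(0.4432), np.float64(0.2452)]
scene [[ 0.6485  0.1872]
 [ 0.7245 -0.2548]
 [ 0.483  -0.2974]
 [ 0.4236  0.1387]]
[np.float64(0.4485), np.float64(0.2453), np.float64(0.4401), np.float64(0.2302)]
```

```bash
cat >> h.py <<'E'
def chan(p,mode):
    im=cv2.GaussianBlur(p['pixels'],(0,0),0.8).astype(float)
    return im[:,:,2]-im[:,:,0] if mode=='sat' else im.mean(2)
def fit(pics,x0,segs,mode,search=5,iters=8,n=60,sign=None):
    """segs(pose)->list of (A,B) world 3D segs per picture index; snap to strongest gradient along normal"""
    x=np.array(x0,float)
    for it in range(iters):
        s=search if it<3 else max(1.5,search/2.5)
        data=[]
        for k,p in enumerate(pics):
            g=chan(p,mode)
            for j,(A,B) in enumerate(segs(x,k)):
                a,b=proj(p,np.array([A,B]));d=(b-a)/np.linalg.norm(b-a);nn=np.array([-d[1],d[0]])
                f=np.linspace(.06,.94,n);P=a+(b-a)*f[:,None]
                o=np.arange(-s,s+.01,.25)
                Q=P[:,None]+o[None,:,None]*nn
                v=cv2.remap(g.astype(np.float32),Q[...,0].astype(np.float32),Q[...,1].astype(np.float32),cv2.INTER_LINEAR)
                v=cv2.GaussianBlur(v,(0,0),sigmaX=1.5,sigmaY=2)
                gr=np.gradient(v,axis=1); sg=np.sign(np.median(gr[np.arange(n),np.abs(gr).argmax(1)]))
                m=(gr*sg)
                i=m.argmax(1);ok=(i>0)&(i<len(o)-1)
                data+= [(k,j,f[t],o[i[t]],P[t]+o[i[t]]*nn,nn) for t in range(n) if ok[t]]
        def res(x):
            S=[segs(x,k) for k in range(len(pics))];r=[]
            for k,p in enumerate(pics):
                D=[d for d in data if d[0]==k]
                if not D: continue
                X=np.array([S[k][d[1]][0]+(S[k][d[1]][1]-S[k][d[1]][0])*d[2] for d in D])
                u=proj(p,X);r.append(((u-np.array([d[4] for d in D]))*np.array([d[5] for d in D])).sum(1))
            return np.concatenate(r)
        R=least_squares(res,x,loss='soft_l1',f_scale=.5);x=R.x
    return x,np.sqrt(np.mean(res(x)**2)),len(data)
def loop(Q,idx=(0,1,2,3)): return [(Q[i],Q[(i+1)%4]) for i in idx]
def overlay(p,lines,fn,box,f):
    x0,y0,x1,y1=box;im=cv2.resize(p['pixels'][y0:y1,x0:x1,::-1],None,fx=f,fy=f,interpolation=cv2.INTER_CUBIC)
    for Q,c in lines:
        u=(proj(p,Q)-[x0,y0]+.5)*f;cv2.polylines(im,[u.round().astype(int)],True,c,1)
    cv2.imwrite(fn,im)
E
python3 - <<'E'
from h import *
P=[pickle.load(open(n+'0.pkl','rb')) for n in('top','scene')]
bs=lambda x,k:loop(rect(x[0],x[1],x[2],.25,.45,.006))
x0=[.563,-.055,.165]
out=[]
for pp in (P[:1],P[1:],P): 
    r=fit(pp,x0,bs,'sat');out.append(r[0]);print('board',r[0].round(4),np.rad2deg(r[0][2]).round(2),round(r[1],2),r[2])
b=out[2]
ts=lambda x,k:loop(rect(x[0],x[1],x[2],.062,.1,.032))
t0=list(ray(P[0],[342.4,198.3],.032)[0,:2])+[-.2]
print(t0)
to=[]
for pp in (P[:1],P[1:],P):
    r=fit(pp,t0,ts,'g',3);to.append(r[0]);print('tin',r[0].round(4),np.rad2deg(r[0][2]).round(2),round(r[1],2),r[2], toboard(r[0]*0+b,r[0][:2]).round(4))
t=to[2]
rail=lambda z:np.c_[toworld(b,[[.085,.2],[.085,-.2],[.019,-.2],[.019,.2]]),np.full(4,z)]
rd=lambda y:np.c_[toworld(b,[[.019,y+.04],[-.025,y+.04],[-.025,y-.04],[.019,y-.04]]),np.full(4,.044)]
L=[(rect(*b,.25,.45,.006),(0,255,0)),(rect(*t,.062,.1,.032),(0,0,255)),(rail(.024),(255,0,0)),(rd(.15),(0,255,255))]
overlay(P[0],L,'pics/ov_top.png',(270,140,430,250),5)
overlay(P[1],L,'pics/ov_scene.png',(225,165,395,315),4)
np.savez('fit.npz',b=b,t=t)
E
```

```text
board [ 0.5636 -0.0536  0.1704] 9.76 0.17 240
board [ 0.5631 -0.0564  0.1704] 9.76 0.56 240
board [ 0.5632 -0.0546  0.1701] 9.74 0.52 480
[np.float64(0.5446462095760326), np.float64(-0.04632499822891677), -0.2]
tin [ 0.5454 -0.0442 -0.1836] -10.52 0.38 240 [[-0.0158  0.0133]]
tin [ 0.5445 -0.0467 -0.1845] -10.57 0.44 240 [[-0.0171  0.011 ]]
tin [ 0.5448 -0.0456 -0.1832] -10.5 0.46 480 [[-0.0166  0.0121]]
```

View pics/ov_top.png

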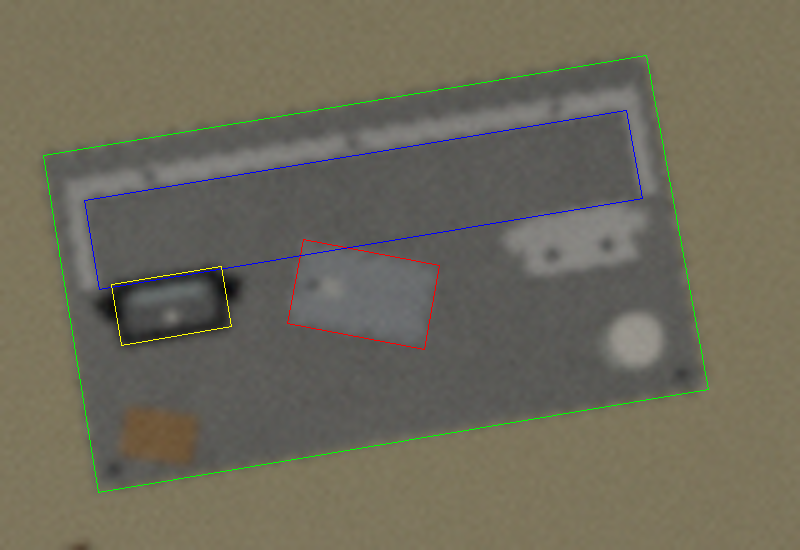

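View pics/ov_scene.png

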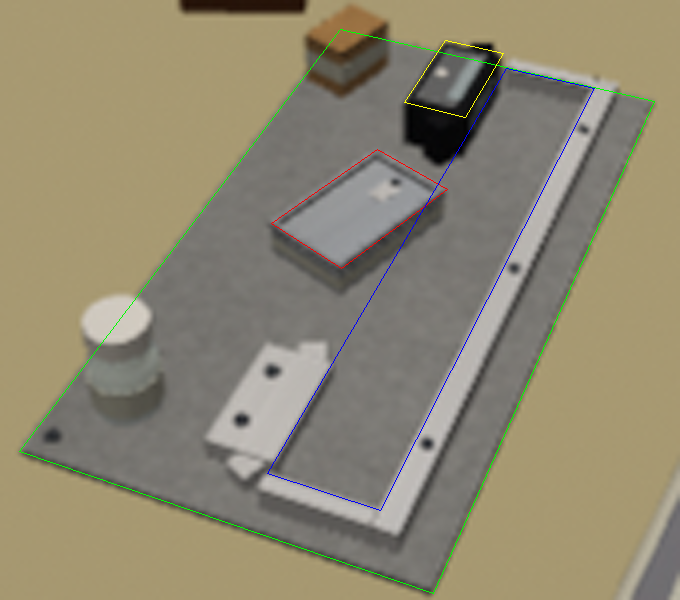

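The overlay agrees with the picture. The silver tin sits on the board at board (-17, 12) mm, turned about -20° from the rail. The reader is at board y = +150. Next is the approach.

```bash
cat >> h.py <<'E'
from scipy.spatial.transform import Rotation as Ro
def toolR(o): q=o['tool_rot'];return Ro.from_quat([q[1],q[2],q[3],q[0]])
def delta(o,target,yaw=None):
    """mm in tool axes (as they stand) and turn about tool z deg to make tool x point at yaw"""
    R=toolR(o).as_matrix();d=R.T@(np.array(target)-o['tool_pos'])*1000
    cur=np.arctan2(R[1,0],R[0,0])
    return d.round(1),None if yaw is None else np.rad2deg(cur-yaw).round(2), R[:,2].round(4)
def st(b):
    from bench import manip
    o=manip.get_obs();R=toolR(o).as_matrix()
    f=o['contact_force'];c,s=np.cos(b[2]),np.sin(b[2])
    print('t',round(o['clock'],2),'tcp board mm',(toboard(b,o['tool_pos'][:2])[0]*1000).round(1),'z',round(o['tool_pos'][2]*1000,1),'yaw rel',np.rad2deg(np.arctan2(R[1,0],R[0,0])-b[2]).round(2),'F board',round(f[0]*c+f[1]*s,2),round(-f[0]*s+f[1]*c,2),round(f[2],2),'gap',round(o['finger_gap'],2));return o
E
python3 - <<'E'
from h import *
F=np.load('fit.npz');b=F['b'];t=F['t'];P=pickle.load(open('top0.pkl','rb'))
o=st(b)
print('carton top',ray(P,[[445,247],[458,240]],.199)[:,:2].round(3))
print(delta(o,[t[0],t[1],.29],b[2]))
E
```

```text
t 0.8 tcp board mm [-398.1 -406.6] z 231.3 yaw rel 14.88 F board 0.07 -0.03 0.04 gap 1.0
carton top [[ 0.372 -0.372]
 [ 0.395 -0.415]]
(array([ 476.3, -306.6,  -58.7]), np.float64(14.88), array([ 0.e+00, -1.e-04, -1.e+00]))
```

>>> apply_moves(steps=[0,0,-58,0,0,0,-1,48,-31,0,0,0,0,-1,48,-31,0,0,0,0,-1,48,-31,0,0,0,0,-1,48,-31,0,0,0,0,-1,48,-31,0,0,0,0,-1,48,-31,0,0,0,0,-1,48,-31,0,0,0,0,-1,48,-31,0,0,0,0,-1,46,-29,0,0,0,0,-1])

```text
clock: 2.05
tool_pos: [0.516, -0.0899, 0.2896]
tool_rot: [0.0, 0.977, 0.213, 0.0]
contact_force: [0.3, 0.2, 0.7]
finger_gap: 0.002
```

>>> apply_moves(steps=[0,0,0,0,0,7.44,-1,0,0,0,0,0,7.44,-1,0,0,60,0,0,0,-1,0,0,60,0,0,0,-1,0,0,60,0,0,0,-1,0,0,0,0,0,0,-1,0,0,0,0,0,0,-1])

```text
clock: 2.92
tool_pos: [0.5165, -0.0923, 0.1115]
tool_rot: [0.001, 0.996, 0.085, 0.001]
contact_force: [0.4, -0.5, -0.2]
finger_gap: 0.0
```

```bash
python3 - <<'E'
from h import *
F=np.load('fit.npz');b=F['b'];t=F['t']
o=st(b);print(toboard(b,t[:2])*1000,delta(o,[t[0],t[1],.029],b[2]))
E
```

```text
t 2.92 tcp board mm [-52.4 -29.3] z 111.5 yaw rel 0.0 F board 0.29 -0.54 -0.17 gap 0.0
[[-16.60087247  12.05010169]] (array([ 35.6, -41.4,  82.5]), np.float64(0.0), array([ 0.0025, -0.001 , -1.    ]))
```

>>> apply_moves(steps=[36,-41,0,0,0,0,-1,0,0,40,0,0,0,-1,0,0,0,0,0,0,-1,0,0,0,0,0,0,-1])

```text
clock: 3.42
tool_pos: [0.5453, -0.046, 0.072]
tool_rot: [0.001, 0.996, 0.085, 0.002]
contact_force: [-0.5, -0.2, 1.0]
finger_gap: -0.002
```

```bash
python3 - <<'E'
from h import *
from bench import manip
F=np.load('fit.npz');b=F['b'];t=F['t']
o=st(b);print(delta(o,[t[0],t[1],.029],b[2]))
p=manip.camera('scene')
overlay(p,[(rect(*t,.054,.092,.032),(0,0,255)),(rect(*b,.25,.45,.006),(0,255,0))],'pics/s1.png',(225,165,395,315),4)
E
```

```text
t 3.42 tcp board mm [-16.2  11.5] z 72.0 yaw rel -0.02 F board -0.53 -0.09 0.98 gap -0.0
(array([-0.5, -0.6, 43. ]), np.float64(-0.02), array([ 0.0035, -0.0012, -1.    ]))
```

View pics/s1.png

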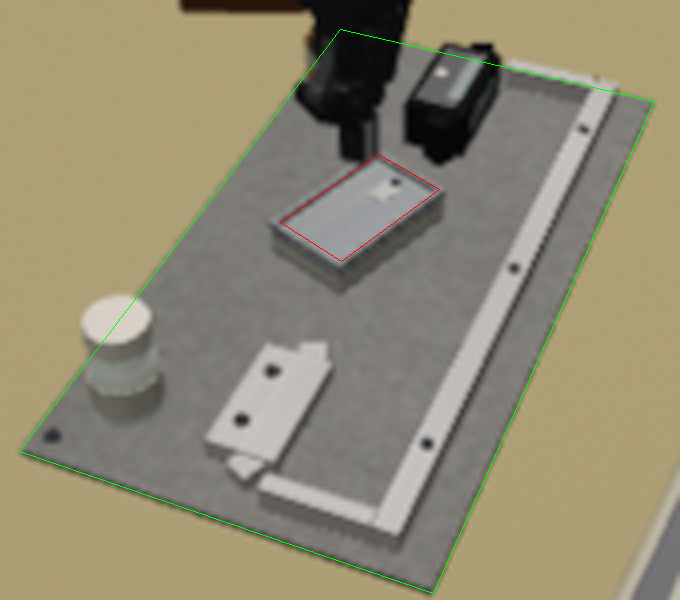

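>>> apply_moves(steps=[0,0,30,0,0,0,-1,0,0,10,0,0,0,-1,0,0,3,0,0,0,-1,0,0,0,0,0,0,-1,0,0,0,0,0,0,-1])

```text
clock: 4.1
tool_pos: [0.5443, -0.0455, 0.0272]
tool_rot: [0.0, 0.996, 0.085, 0.001]
contact_force: [0.2, -0.8, -0.2]
finger_gap: -0.003
```

```bash
python3 - <<'E'
from h import *
F=np.load('fit.npz');b=F['b'];st(b)
E
```

```text
t 4.1 tcp board mm [-17.1  12.2] z 27.2 yaw rel -0.01 F board 0.05 -0.81 -0.21 gap -0.0
```

>>> apply_moves(steps=[0,0,-1.3,0,0,0,-1,8,0,0,0,0,0,-1,8,0,0,0,0,0,-1,8,0,0,0,0,0,-1,8,0,0,0,0,0,-1,8,0,0,0,0,0,-1,0,0,0,0,0,0,-1,0,0,0,0,0,0,-1])

```text
clock: 5.1
tool_pos: [0.583, -0.0384, 0.0275]
tool_rot: [-0.0, 0.996, 0.085, -0.0]
contact_force: [0.5, -0.3, 0.2]
finger_gap: -0.003
```

```bash
cat >> h.py <<'E'
def look(n,name,b,t=None):
    from bench import manip
    p=manip.camera(n)
    L=[(np.c_[toworld(b,[[.085,.2],[.085,-.2],[.019,-.2],[.019,.2]]),np.full(4,.024)],(255,0,0))]
    if t is not None: L.append((rect(*t,.062,.1,.032),(0,0,255)))
    if n=='scene': overlay(p,L,f'pics/{name}.png',(225,165,395,315),4)
    else: overlay(p,L,f'pics/{name}.png',(270,140,430,250),5)
    return p
E
python3 - <<'E'
from h import *
F=np.load('fit.npz');b=F['b'];st(b);look('scene','s2',b)
E
```

```text
t 5.1 tcp board mm [22.2 12.6] z 27.5 yaw rel 0.01 F board 0.42 -0.35 0.22 gap -0.0
```

View pics/s2.png

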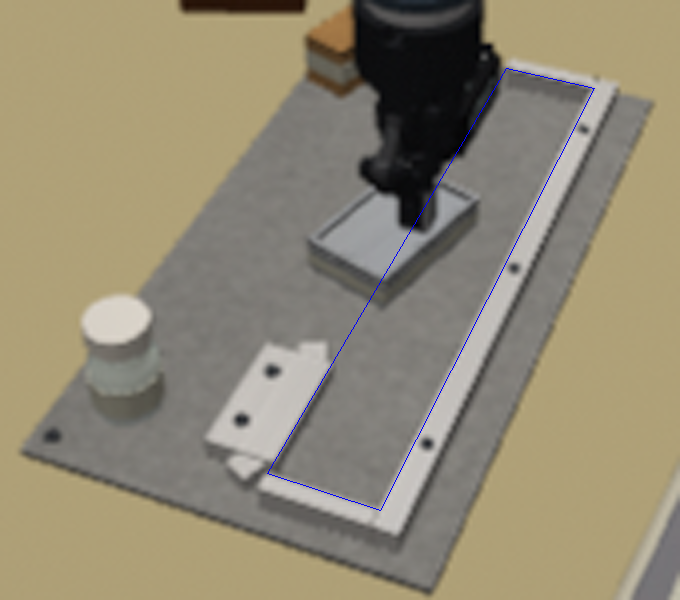

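>>> apply_moves(steps=[8,0,-0.7,0,0,0,-1,8,0,0,0,0,0,-1,8,0,0,0,0,0,-1,7,0,0,0,0,0,-1,0,0,0,0,0,0,-1,0,0,0,0,0,0,-1])

```text
clock: 5.9
tool_pos: [0.6136, -0.0332, 0.0282]
tool_rot: [-0.0, 0.996, 0.085, -0.0]
contact_force: [0.0, 0.2, 0.2]
finger_gap: 0.001
```

```bash
python3 - <<'E'
from h import *
F=np.load('fit.npz');b=F['b'];st(b);look('scene','s3',b)
E
```

```text
t 5.9 tcp board mm [53.3 12.6] z 28.2 yaw rel 0.01 F board 0.06 0.14 0.15 gap 0.0
```

View pics/s3.png

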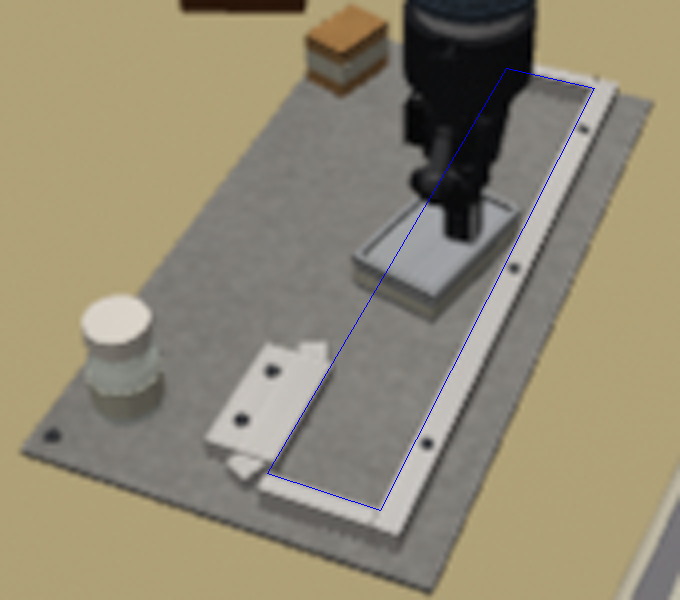

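>>> apply_moves(steps=[-4,0,0,0,0,0,-1,-3,18,0,0,0,0,-1,6,0,0,0,0,0,-1,5,0,0,0,0,0,-1,4,0,0,0,0,0,-1,3,0,0,0,0,0,-1,0,0,0,0,0,0,-1])

```text
clock: 6.82
tool_pos: [0.6278, -0.0488, 0.0283]
tool_rot: [-0.0, 0.996, 0.085, 0.0]
contact_force: [-0.1, 0.1, 0.2]
finger_gap: 0.003
```

```bash
python3 - <<'E'
from h import *
F=np.load('fit.npz');b=F['b'];st(b);look('scene','s4',b)
E
```

```text
t 6.83 tcp board mm [64.6 -5.2] z 28.3 yaw rel 0.03 F board -0.08 0.08 0.16 gap 0.0
```

View pics/s4.png

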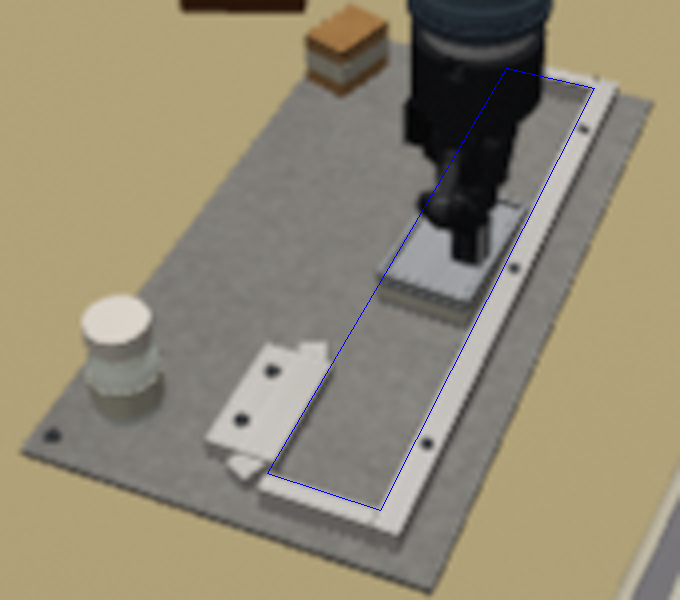

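>>> apply_moves(steps=[2,0,0,0,0,0,-1,2,0,0,0,0,0,-1,0,0,0,0,0,0,-1])

```text
clock: 7.25
tool_pos: [0.6316, -0.0484, 0.0283]
tool_rot: [0.0, 0.996, 0.085, 0.0]
contact_force: [-0.2, 0.4, 1.0]
finger_gap: -0.004
```

>>> apply_moves(steps=[1,0,0,0,0,0,-1,0,0,0,0,0,0,-1])

```text
clock: 7.5
tool_pos: [0.632, -0.0483, 0.0282]
tool_rot: [-0.0, 0.996, 0.085, -0.001]
contact_force: [-3.2, -0.9, 1.2]
finger_gap: -0.003
```

>>> apply_moves(steps=[0.6,0,0,0,0,0,-1,0,0,0,0,0,0,-1])

```text
clock: 7.75
tool_pos: [0.6321, -0.0483, 0.0282]
tool_rot: [-0.0, 0.996, 0.085, -0.001]
contact_force: [-4.8, -0.5, 2.4]
finger_gap: -0.003
```

```bash
python3 - <<'E'
from h import *
F=np.load('fit.npz');b=F['b'];st(b);look('scene','s5',b)
E
```

```text
t 7.75 tcp board mm [69.  -5.4] z 28.2 yaw rel 0.01 F board -4.85 0.36 2.36 gap -0.0
```

View pics/s5.png

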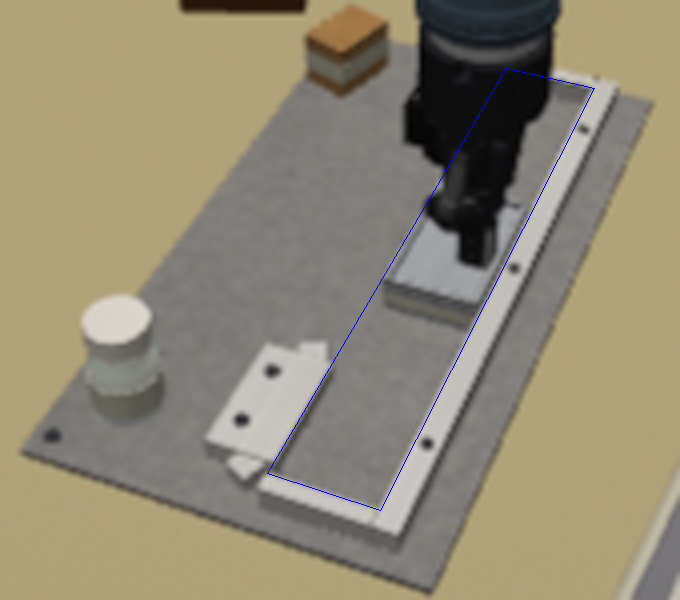

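```bash
cat >> h.py <<'E'
def tinfit(p,b,g,idx=(1,2),search=3):
    """g: guess in board frame (x,y,yaw rel). visible rim edges idx: 0:+y end,1:-x side,2:-y end,3:+x side"""
    w=toworld(b,g[:2])[0]
    ts=lambda x,k:loop(rect(x[0],x[1],x[2],.062,.1,.032),idx)
    r=fit([p],[w[0],w[1],b[2]+g[2]],ts,'g',search)
    x=r[0];return x,(toboard(b,x[:2])[0]*1000).round(1),np.rad2deg(x[2]-b[2]).round(2),round(r[1],2)
E
python3 - <<'E'
from h import *
F=np.load('fit.npz');b=F['b']
p=look('scene','x',b)
for g in([.054,-.0,0],[.054,.01,0],[.054,.005,-.03]):print(tinfit(p,b,g)[1:])
pickle.dump(p,open('s5.pkl','wb'))
x=tinfit(p,b,[.054,0,0])[0]
overlay(p,[(rect(*x,.062,.1,.032),(0,0,255))],'pics/s5f.png',(300,205,375,265),9)
E
```

```text
(array([61.1,  6.1]), np.float64(-0.3), np.float64(0.24))
(array([61.1,  6. ]), np.float64(-0.37), np.float64(0.25))
(array([61.1,  6.1]), np.float64(-0.28), np.float64(0.24))
```

View pics/s5f.png

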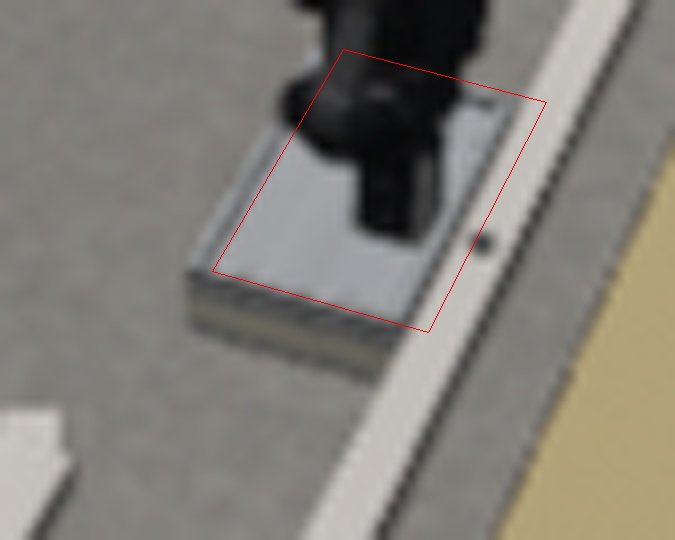

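>>> apply_moves(steps=[-0.5,-6,-0.5,0,0,0,-1,0,-8,0,0,0,0,-1,0,-8,0,0,0,0,-1,0,-8,0,0,0,0,-1,0,-6,0,0,0,0,-1,0,0,0,0,0,0,-1])

```text
clock: 8.6
tool_pos: [0.6259, -0.0116, 0.0286]
tool_rot: [-0.001, 0.996, 0.085, -0.0]
contact_force: [-4.1, 1.3, -0.1]
finger_gap: -0.002
```

```bash
python3 - <<'E'
from h import *
F=np.load('fit.npz');b=F['b'];st(b);look('scene','s6',b)
E
```

```text
t 8.6 tcp board mm [69.  31.8] z 28.6 yaw rel 0.04 F board -3.85 1.97 -0.06 gap -0.0
```

View pics/s6.png

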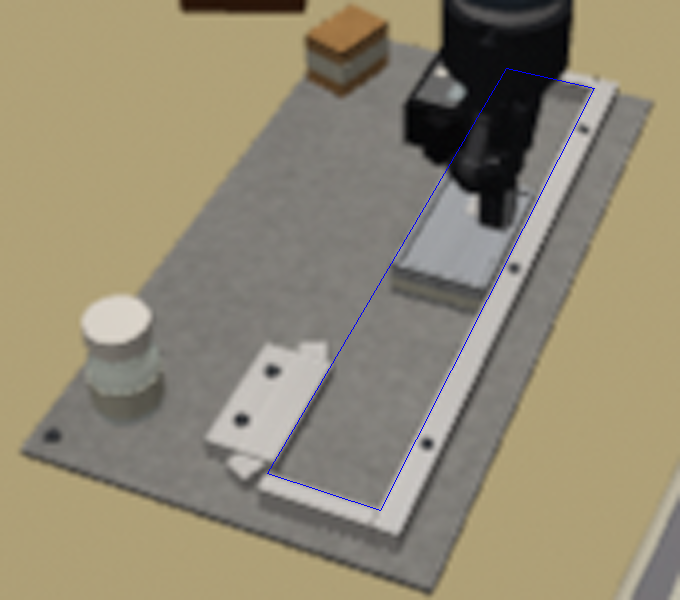

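>>> apply_moves(steps=[-0.3,-8,0,0,0,0,-1,0,-8,0,0,0,0,-1,0,-8,0,0,0,0,-1,0,-8,0,0,0,0,-1,0,-8,0,0,0,0,-1])

```text
clock: 9.28
tool_pos: [0.6192, 0.0273, 0.0287]
tool_rot: [-0.0, 0.996, 0.085, -0.0]
contact_force: [-2.9, -2.8, -1.4]
finger_gap: 0.002
```

```bash
python3 - <<'E'
from h import *
F=np.load('fit.npz');b=F['b'];st(b);look('scene','s7',b)
E
```

```text
t 9.28 tcp board mm [69.1 71.2] z 28.7 yaw rel 0.01 F board -3.31 -2.31 -1.42 gap 0.0
```

View pics/s7.png

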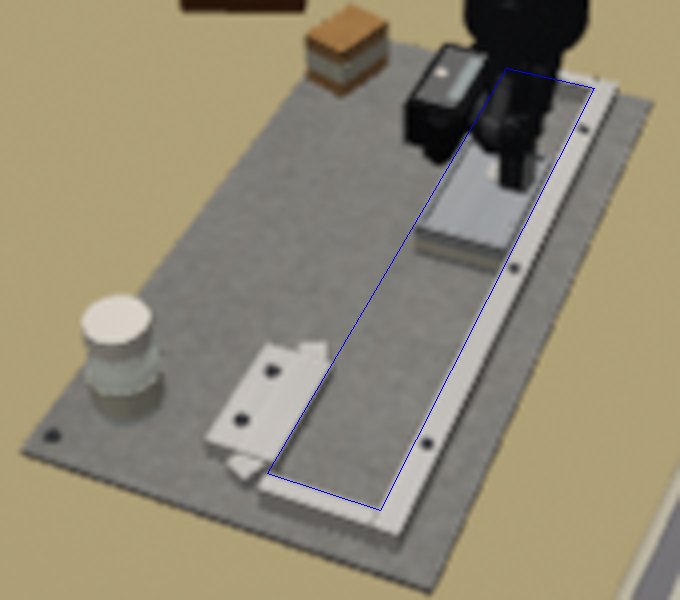

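```bash
python3 - <<'E'
from h import *
F=np.load('fit.npz');b=F['b']
p=look('scene','x',b)
for y in(.03,.04):
    r=tinfit(p,b,[.054,y,0]);print(r[1:])
# rail yaw for reference from the scene image: rail face top edge
from h import *
overlay(p,[(rect(*r[0],.062,.1,.032),(0,0,255))],'pics/s7f.png',(310,190,385,250),9)
E
```

```text
(array([60.6, 33.4]), np.float64(-0.79), np.float64(0.1))
(array([60.6, 33.3]), np.float64(-0.63), np.float64(0.09))
```

View pics/s7f.png

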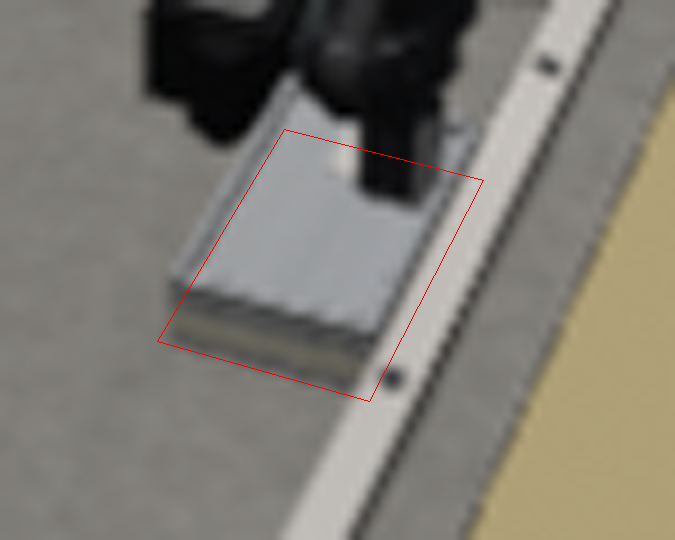

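>>> apply_moves(steps=[0,-8,0,0,0,0,-1,0,-8,0,0,0,0,-1,0,-8,0,0,0,0,-1,0,-8,0,0,0,0,-1,0,-8,0,0,0,0,-1])

```text
clock: 10.0
tool_pos: [0.6126, 0.0666, 0.0288]
tool_rot: [0.0, 0.996, 0.085, 0.0]
contact_force: [-3.1, -2.8, -0.2]
finger_gap: -0.002
```

```bash
python3 - <<'E'
from h import *
F=np.load('fit.npz');b=F['b'];st(b);look('scene','s8',b)
E
```

```text
t 10.0 tcp board mm [ 69.1 111.1] z 28.8 yaw rel 0.01 F board -3.5 -2.25 -0.21 gap -0.0
```

View pics/s8.png

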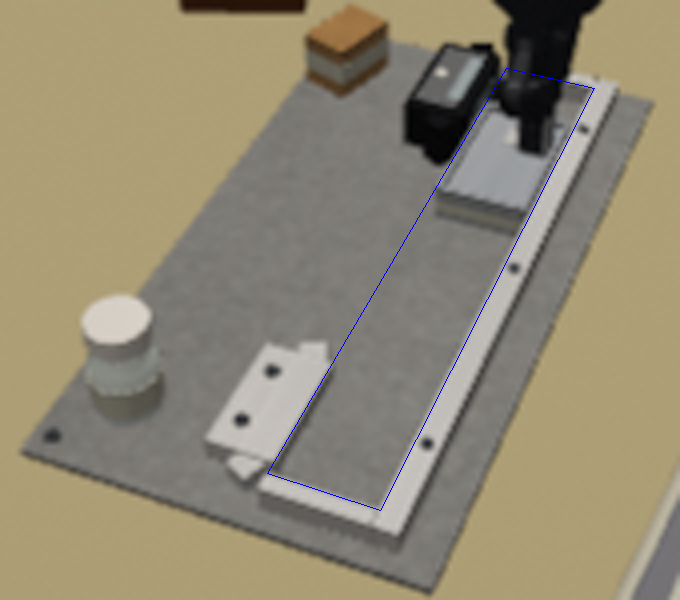

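>>> apply_moves(steps=[0,-8,0,0,0,0,-1,0,-8,0,0,0,0,-1,0,-8,0,0,0,0,-1,0,-8,0,0,0,0,-1,0,-8,0,0,0,0,-1,0,-8,0,0,0,0,-1])

```text
clock: 10.8
tool_pos: [0.6044, 0.1139, 0.0288]
tool_rot: [-0.0, 0.996, 0.085, 0.0]
contact_force: [-2.9, -2.8, -0.2]
finger_gap: 0.008
```

>>> apply_moves(steps=[0,-4,0,0,0,0,-1,0,-4,0,0,0,0,-1,0,-4,0,0,0,0,-1])

```text
clock: 11.18
tool_pos: [0.6025, 0.1253, 0.0288]
tool_rot: [0.0, 0.996, 0.085, 0.0]
contact_force: [-3.2, -1.7, -0.1]
finger_gap: 0.003
```

```bash
python3 - <<'E'
from h import *
F=np.load('fit.npz');b=F['b'];st(b);look('scene','s9',b)
E
```

```text
t 11.18 tcp board mm [ 69.2 170.7] z 28.8 yaw rel -0.01 F board -3.48 -1.13 -0.06 gap 0.0
```

View pics/s9.png

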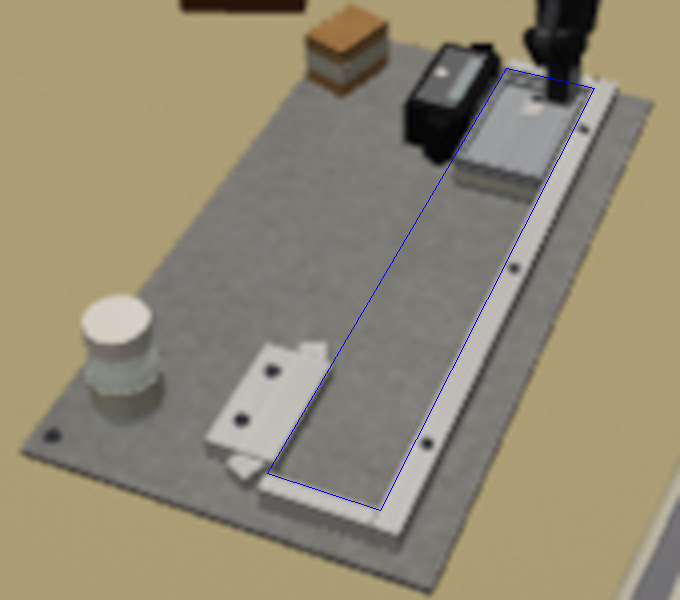

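Nearly home. I'll take the last few mm slowly and watch the y force for the stop.

>>> apply_moves(steps=[0,-3,0,0,0,0,-1,0,-3,0,0,0,0,-1,0,0,0,0,0,0,-1])

```text
clock: 11.6
tool_pos: [0.6014, 0.1315, 0.0288]
tool_rot: [-0.0, 0.996, 0.085, 0.0]
contact_force: [-3.4, 0.3, -0.4]
finger_gap: -0.001
```

>>> apply_moves(steps=[0,-2,0,0,0,0,-1,0,-2,0,0,0,0,-1,0,0,0,0,0,0,-1])

```text
clock: 11.98
tool_pos: [0.6007, 0.1353, 0.0288]
tool_rot: [-0.0, 0.996, 0.085, 0.0]
contact_force: [-1.5, -0.8, -0.4]
finger_gap: -0.003
```

```bash
python3 - <<'E'
from h import *
F=np.load('fit.npz');b=F['b'];st(b)
E
```

```text
t 11.97 tcp board mm [ 69.1 180.9] z 28.8 yaw rel 0.01 F board -1.65 -0.48 -0.44 gap -0.0
```

>>> apply_moves(steps=[0.3,-1.5,0,0,0,0,-1,0,-1.5,0,0,0,0,-1,0,0,0,0,0,0,-1])

```text
clock: 12.35
tool_pos: [0.6004, 0.1381, 0.0288]
tool_rot: [0.0, 0.996, 0.085, -0.0]
contact_force: [-4.6, -3.3, 2.3]
finger_gap: -0.002
```

>>> apply_moves(steps=[0,-1.5,0,0,0,0,-1,0,-1,0,0,0,0,-1,0,0,0,0,0,0,-1])

```text
clock: 12.72
tool_pos: [0.5999, 0.1404, 0.0288]
tool_rot: [0.0, 0.996, 0.085, -0.0]
contact_force: [-4.1, -3.8, 0.6]
finger_gap: 0.004
```

```bash
python3 - <<'E'
from h import *
F=np.load('fit.npz');b=F['b'];st(b);p=look('scene','s10',b)
cv2.imwrite('pics/s10b.png',cv2.resize(p['pixels'][170:230,320:395,::-1],None,fx=10,fy=10,interpolation=cv2.INTER_CUBIC))
E
```

```text
t 12.72 tcp board mm [ 69.2 186. ] z 28.8 yaw rel 0.0 F board -4.72 -3.03 0.57 gap 0.0
```

View pics/s10b.png

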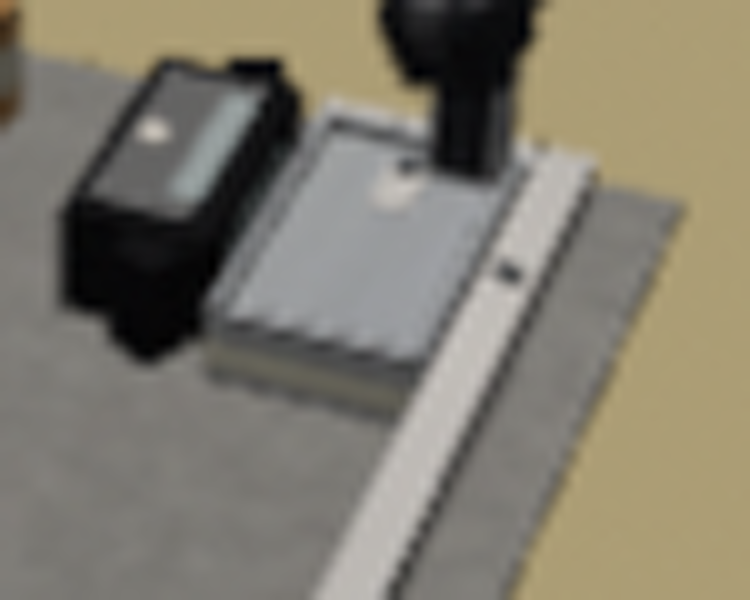

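>>> apply_moves(steps=[-0.2,-1,0,0,0,0,-1,0,-1,0,0,0,0,-1,0,0,0,0,0,0,-1])

```text
clock: 13.15
tool_pos: [0.5995, 0.1426, 0.0288]
tool_rot: [-0.0, 0.996, 0.085, -0.0]
contact_force: [-3.5, -1.9, 0.6]
finger_gap: 0.0
```

>>> apply_moves(steps=[0,-1,0,0,0,0,-1,0,-0.5,0,0,0,0,-1,0,0,0,0,0,0,-1])

```text
clock: 13.52
tool_pos: [0.5993, 0.144, 0.0288]
tool_rot: [-0.0, 0.996, 0.085, -0.0]
contact_force: [-4.4, -2.3, -0.5]
finger_gap: 0.002
```

```bash
python3 - <<'E'
from h import *
F=np.load('fit.npz');b=F['b'];st(b)
E
```

```text
t 13.53 tcp board mm [ 69.1 189.7] z 28.8 yaw rel 0.0 F board -4.7 -1.56 -0.51 gap 0.0
```

>>> apply_moves(steps=[-0.2,-1,0,0,0,0,-1,0,-0.5,0,0,0,0,-1,0,0,0,0,0,0,-1])

```text
clock: 13.9
tool_pos: [0.5992, 0.1446, 0.0288]
tool_rot: [0.001, 0.996, 0.085, 0.0]
contact_force: [-1.6, -5.9, 0.2]
finger_gap: 0.003
```

>>> apply_moves(steps=[0,-1,0,0,0,0,-1,0,-0.5,0,0,0,0,-1,0,0,0,0,0,0,-1])

```text
clock: 14.28
tool_pos: [0.5992, 0.1448, 0.0288]
tool_rot: [0.002, 0.996, 0.085, 0.0]
contact_force: [-2.5, -11.3, 0.3]
finger_gap: -0.0
```

```bash
python3 - <<'E'
from h import *
F=np.load('fit.npz');b=F['b'];st(b);p=look('scene','s11',b)
cv2.imwrite('pics/s11b.png',cv2.resize(p['pixels'][170:230,320:395,::-1],None,fx=10,fy=10,interpolation=cv2.INTER_CUBIC))
E
```

```text
t 14.28 tcp board mm [ 69.2 190.4] z 28.8 yaw rel -0.0 F board -4.34 -10.7 0.31 gap -0.0
```

View pics/s11b.png

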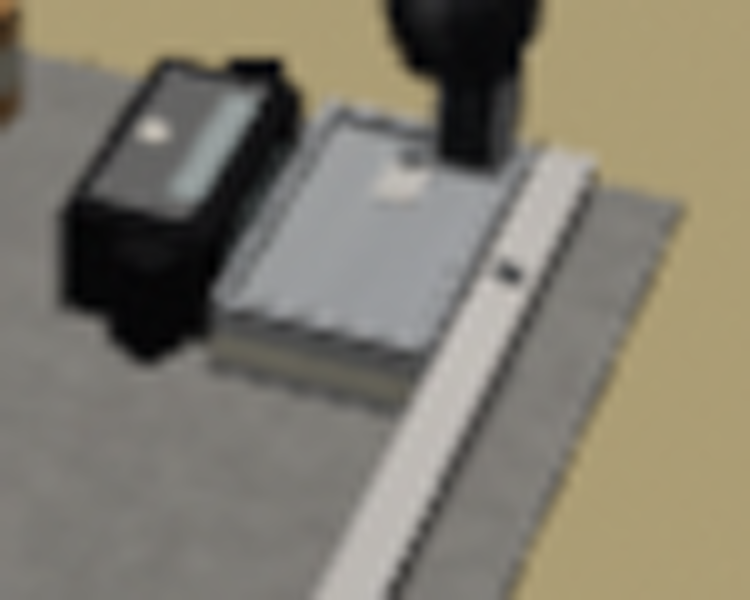

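>>> apply_moves(steps=[0,3,0,0,0,0,-1,-4,3,0,0,0,0,-1,0,12,0,0,0,0,-1,0,12,0,0,0,0,-1,0,12,0,0,0,0,-1,2.5,0,0,0,0,0,-1,1.2,0,0,0,0,0,-1,0,0,0,0,0,0,-1])

```text
clock: 15.32
tool_pos: [0.6054, 0.1058, 0.0287]
tool_rot: [-0.0, 0.996, 0.085, -0.0]
contact_force: [-0.3, -0.6, 0.1]
finger_gap: -0.001
```

```bash
python3 - <<'E'
from h import *
F=np.load('fit.npz');b=F['b'];st(b)
E
```

```text
t 15.32 tcp board mm [ 68.7 150.9] z 28.7 yaw rel 0.02 F board -0.4 -0.49 0.14 gap -0.0
```

>>> apply_moves(steps=[0.6,0,0,0,0,0,-1,0,0,0,0,0,0,-1])

```text
clock: 15.58
tool_pos: [0.6056, 0.1058, 0.0287]
tool_rot: [-0.0, 0.996, 0.085, -0.0]
contact_force: [-1.4, -0.1, 0.4]
finger_gap: -0.002
```

>>> apply_moves(steps=[0.7,0,0,0,0,0,-1,0,0,0,0,0,0,-1])

```text
clock: 15.82
tool_pos: [0.6058, 0.1058, 0.0285]
tool_rot: [-0.0, 0.996, 0.085, -0.001]
contact_force: [-4.9, 0.3, 2.4]
finger_gap: -0.001
```

```bash
python3 - <<'E'
from h import *
F=np.load('fit.npz');b=F['b'];st(b)
E
```

```text
t 15.82 tcp board mm [ 69.1 150.9] z 28.5 yaw rel 0.01 F board -4.78 1.11 2.37 gap -0.0
```

>>> apply_moves(steps=[-3,0,0,0,0,0,-1,-10,0,0,0,0,0,-1,0,0,0,0,0,0,-1,0,0,-10,0,0,0,-1,0,0,-50,0,0,0,-1,0,0,-60,0,0,0,-1,0,0,-60,0,0,0,-1,-50,0,0,0,0,0,-1,-60,0,0,0,0,0,-1,-60,0,0,0,0,0,-1])

```text
clock: 17.08
tool_pos: [0.4252, 0.0744, 0.2097]
tool_rot: [0.0, 0.996, 0.085, 0.001]
contact_force: [-0.7, -0.2, 1.8]
finger_gap: -0.001
```

```bash
python3 - <<'E'
from h import *
F=np.load('fit.npz');b=F['b'];st(b)
hm=[*toworld(b,[.054,.15])[0],b[2]]
p=look('scene','s12',b);pickle.dump(p,open('scene_end.pkl','wb'))
cv2.imwrite('pics/s12b.png',cv2.resize(p['pixels'][170:230,320:395,::-1],None,fx=10,fy=10,interpolation=cv2.INTER_CUBIC))
print(tinfit(p,b,[.054,.15,0],(0,1,2,3),2)[1:])
q=look('top','t12',b,hm)
print(tinfit(q,b,[.054,.15,0],(0,1,2,3),2)[1:])
E
```

```text
t 17.07 tcp board mm [-114.2  150.5] z 209.7 yaw rel 0.01 F board -0.69 -0.11 1.79 gap -0.0
(array([ 54.7, 149.7]), np.float64(0.1), np.float64(0.51))
(array([ 53.7, 150.9]), np.float64(0.09), np.float64(0.26))
```

View pics/s12b.png

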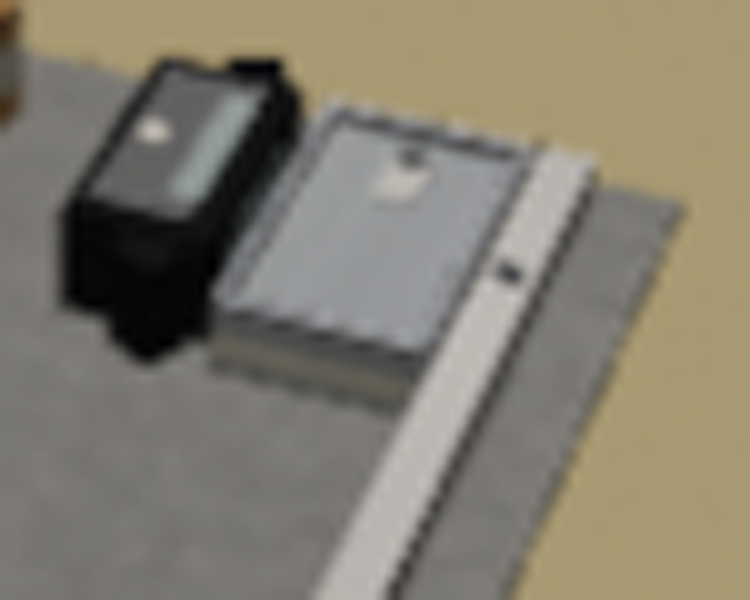

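View pics/t12.png

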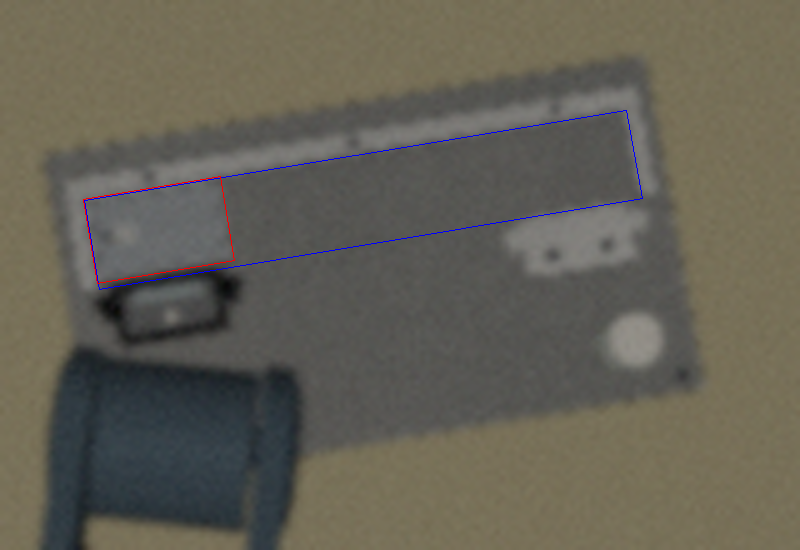

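```bash
python3 - <<'E'
from h import *
a,c,d=[cv2.imread(f'pics/{n}b.png',0).astype(np.float32) for n in('s11','s12','s10')]
F=np.load('fit.npz');b=F['b'];p=pickle.load(open('scene_end.pkl','rb'))
u=proj(p,np.c_[toworld(b,[[.054,.1],[.054,.099]]),[.032,.032]]);print('px per mm in -y',(u[1]-u[0]))
s=np.s_[280:420,190:400]   # near end of tin
w=cv2.createHanningWindow((210,140),cv2.CV_32F)
for n,x in(('s11->s12',a),('s10->s12',d)):print(n,[round(v/10,3) for v in cv2.phaseCorrelate(x[s],c[s],w)[0]])
E
```

```text
px per mm in -y [-0.11990237  0.21828796]
s11->s12 [-0.015, -0.016]
s10->s12 [-0.01, -0.997]
```

View pics/s12.png

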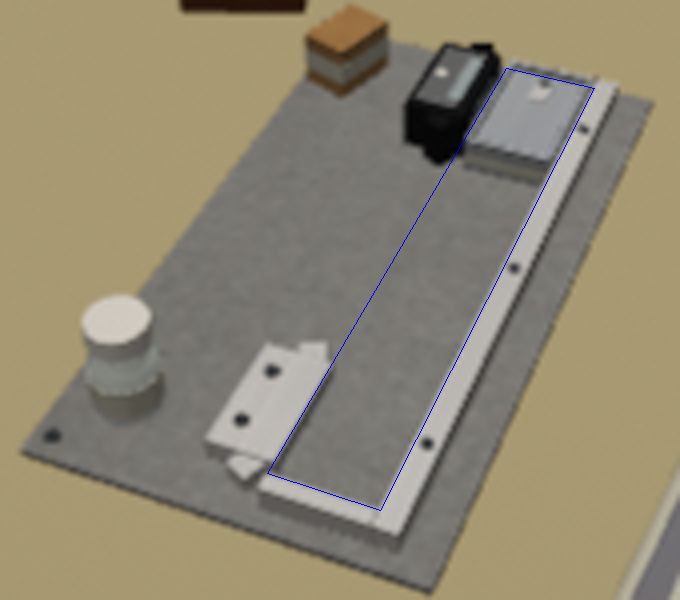

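```bash
python3 -c "
from bench import manip
print(manip.finish_job())"
```

```text
the job is handed in; nothing more can be done
None
```

The tin is home in the corner pocket beside the black reader, and I handed the job in at about 17 s with the hand clear (TCP at z = 0.21 m). I put the closed fingertips in the lid dish and pushed the silver tin flat against the rail in the open middle. I then slid it along the rail at about 2–5 N until it hit the end stop, where the push built up to about 11 N. Before lifting off I pressed it once more onto the rail.

**Last checks:**
- **Position:** the camera fits put the tin at board (54.7, 149.7) mm from the scene camera and (53.7, 150.9) mm from the top camera, against a home of (54, 150). The two views disagree by about 1 mm, which is within the 2 mm calibration.
- **Flat on the rail:** both views give a yaw error of about 0.1°. The fits made partway along the slide locked onto the inner rim or tin base, so I judged flatness there by eye and by the steady rail force.
- **Still home:** comparing pictures, the tin did not shift when I took the hand away.
- **Other groceries:** the spice jar and cube box look unmoved in the scene view. I did not check the things on the table individually, but nothing passed close to them.

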